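# Ready the order station: wait dial to zero, clip held open over the order card

## Task

Get the order station ready for the next ticket: first turn the wait-time dial back so that its pointer reads zero, and let go of it. Then squeeze the blue spring clip open, take it off its parking rail and hold it wide open astride the order card's top edge, near its middle, the edge well inside the gape with one jaw on each side and the card touching neither, so that a ticket can be slipped in. Finish still squeezing and holding the clip there; leave the bottle, jar and tissue box where they stand, and do not ram the card.

Things in the scene. Friction and masses are not known exactly. Their poses are not given: they have to be found in the camera images.
- timer: wait-time dial housing, fixed to the table: yellow drum 100 mm across, 30 mm high, white face on top with black ticks every 30 degrees and one red tick, the zero mark, in its +x direction. Origin: centre of its underside, z up. The knob stands on its axis.
- dial (a joint): angle of the dial's black knob (rad): 0 when the pointer is at the red zero mark, growing as the knob turns clockwise seen from above; travel -1.2 to 3.0, starts between 0.5 and 1.35. No stop at zero; it stays where it is left by friction (0.06 N m).
- dial_grip (a point): point on the knob's axis 60 mm above the table, to grip at. The knob's finger bar is 42 mm long, 12 mm thick, from 37 to 73 mm above the table; it lies along this point's x axis, which turns with the knob; an orange line on top and an orange pointer at its foot show the pointer end (+x).
- rail: clip's parking rail, fixed: green foot 70 x 110 x 15 mm with an upright aluminium plate 4 mm thick (x), 90 mm wide (y), top edge 75 mm above the table. Origin: centre of the underside; x is normal to the plate, z up.
- clip: blue spring clip, loose, about 60 g. Origin on its pivot (steel pin along y, 8 mm thick); z up the levers, x across the jaws. At the start it is parked: pin resting on the rail plate's top edge, jaws down either side of the plate, levers up. The body is the half on -x, so it tilts as the clip opens (0.3 rad about y when squeezed evenly to the stop).
- clip_jaw (a joint): opening angle of the clip (rad): 0 with parallel jaws 4 mm apart, as on rail; up to 0.6 at a firm stop, where the levers are parallel, 22 mm over their outer faces, and the jaw tips about 30 mm apart. A spring closes it: about 4 N at the levers to start, about 12 N at the stop.
- clip_tip_a (a point): lower inner edge of the clip's -x jaw, mid-width, 45 mm below the pivot (axes of clip). Each jaw is 50 mm wide (y) and 4 mm thick.
- clip_tip_b (a point): lower inner edge of the other (+x) jaw, mid-width; 4 mm from clip_tip_a when parked
- card: order card, fixed: stiff white card 4 mm thick (x), 130 mm wide (y), upright in a wooden foot 60 x 150 x 18 mm, with an orange band near its foot. Origin: centre of the foot's underside; x is normal to the card, z up.
- card_top (a point): middle of the card's top edge, 120 mm above the table (axes of card)
- soy: bystander: amber bottle, 60 mm across, 150 mm high; origin: centre of underside
- chilli: bystander: jar with red cap, 72 mm across, 85 mm high; origin: centre of underside
- tissues: bystander: orange tissue box 90 x 130 x 60 mm; origin: centre of underside
- clip_lever (a point): point 30 mm above the pivot, midway between the levers as parked (axes of clip). Levers: 30 mm wide (y), reaching 41 mm above the pivot; they start 12 mm either side of the pivot and flare outward by 0.3 rad each, to about 48 mm over their outer faces at the top as parked. Squeezing them together opens the jaws.
Mind the look-alikes: they are no part of the job. Several things have the shape of the timer; the one meant has the colours described above. There is more than one size of the clip; the job needs the larger.

How it is judged:
On the way, in this order (a step that is already met when the one before it is completed fails the run):
1. dial pointer at zero (within 0.12 rad) and let go (value of joint dial between -0.12 and 0.12 rad and contact force between the fingers and timer below 0.1 N), for 0.2 s.
2. clip squeezed open in the fingers and off its rail (value of joint clip_jaw above 0.3 rad and contact force between the fingers and clip above 2 N and contact force between clip and rail below 0.1 N and distance of clip from where it was at the start of the episode above 0.05 m), for 0.2 s.
At the end, for the whole second after the job is handed in: dial within 0.12 rad of zero; clip still, squeezed by the fingers (over 2 N), open over 0.4 rad, jaw tips on opposite sides of the card, over 4 mm from its mid-plane, 8 to 50 mm below its top edge, within 30 mm of its middle; clip and fingers not touching the card (value of joint dial between -0.12 and 0.12 rad and value of joint clip_jaw above 0.4 rad and contact force between the fingers and clip above 2 N and contact force between each of clip, the fingers and card below 0.2 N and linear speed of clip below 0.03 m/s and z of clip_tip_a in the frame of card_top between -0.05 and -0.008 m and z of clip_tip_b in the frame of card_top between -0.05 and -0.008 m and y of clip_tip_a in the frame of card_top between -0.03 and 0.03 m and y of clip_tip_b in the frame of card_top between -0.03 and 0.03 m and ((x of clip_tip_a in the frame of card_top below -0.004 m and x of clip_tip_b in the frame of card_top above 0.004 m) or (x of clip_tip_a in the frame of card_top above 0.004 m and x of clip_tip_b in the frame of card_top below -0.004 m))); the arm keeps its last pose, push and grip.
It fails at once if bottle, jar or tissue box shifted over 20 mm (distance of any of soy, chilli, tissues from where it was at the start of the episode above 0.02 m).
It fails at once if bottle or jar tipped over 0.5 rad (angle between any of soy, chilli's own z axis and vertical above 0.5 rad).
It fails at once if card rammed (over 20 N) by the clip or the arm (contact force between any of clip, the arm and card above 20 N).
It also fails if it takes over 53 s, if anything falls off the work surface, if the arm or the gripper's body presses on something with over 40 N, if the wrist force passes 120 N, or if a joint passes its speed limit or range.

## Robot

A 6-joint arm with a two-finger parallel gripper is mounted at the origin on the work surface. World frame = base frame: x ahead of the robot, y to its left, z up, the work surface at z = 0. Lengths are in m, angles in rad, forces in N, time in s.
With the tool pointing down it reaches from about 0.25 to 0.775 m from the base axis. Payload 4 kg.
Tool frame: the origin (TCP) lies midway between the tips of the shut fingers; the grasp point (between the pads) lies 19 mm behind it (robot.grasp_offset is the distance from the TCP to the grasp point, in m); z points along the fingers, y is the direction in which the jaws open and shut (so a half turn about z gives the same grasp; the last joint's range is limited). The gripper opens to 94 mm and grips with 3 to 60 N. Pads are 16 mm wide; open, the fingers measure 119 mm over their backs; the gripper's body (75 mm by 177 mm) begins 78 mm behind the grasp point.
Start: joints at [1.036, 0.087, 1.371, -0, 1.684, -0.103], TCP at [0.23, 0.5, 0.206] pointing down, gripper open.
Joint ranges: [-3.1, 3.1], [-0.76, 2.03], [0.27, 2.55], [-1.08, 4.22], [0.17, 2.65], [-2.57, 2.57]. Speed limits (rad/s): [2.79, 2.79, 3.14, 3.14, 3.14, 3.14].

## Interface

Orientations are given as [roll, pitch, yaw] about the fixed x, y, z axes, in that order (R = Rz(yaw) Ry(pitch) Rx(roll)).
In Python, from bench import status, viewer, order, robot gives the robot as it stands. The module is installed in compiled form; this text tells all that it offers.
- The arm moves only by the tool move_arm, never from a script. Its argument "targets" is a list of rows, each a list of 3 entries, a list of its own where there are three numbers: the shift along the tool's x, y, z in mm, then the turn, a rotation vector about the tool's x, y, z in degrees, then the opening, from -1 (shut) to 1 (fully open). A call has 1 to 20 rows; each row is the pose to reach, as a shift and turn from the pose commanded when the call began, along the tool's axes at that moment; what a row does not reach only later rows make up. A row lasts 1/8 s, in which the tool goes at most 62.5 mm and 10.7 degrees, less where a joint would pass 70% of its speed; a pose out of reach is approached as far as the arm can. A call with a gripper value outside its range is refused whole. The fingers move at their own pace and stop on an object; the grip force is fixed at half the most. Time passes only in rows, so rows that repeat a pose let the fingers close. It gives the time, the measured TCP pose, the force and the opening at its end, in the units of the state.
- status.get_obs(): the state, without advancing time (a new reading comes with each control period).
- viewer.snapshot(name): name is "side" or "top"; returns the picture (400x640x3 uint8, red, green, blue); there is no depth.
- viewer.camera_model(name): a dict with "K" (3x3 intrinsics, pixels), "D" ([k1, k2, p1, p2, k3] as OpenCV has them; the pictures are not rectified), "xyz" and "attitude" of the camera in the world. Camera axes: x right, y up, looking along -z (the intrinsics and any distortion apply to the point x, -y, -z); pixel columns grow to the right and rows downward; lengths in m; the calibration is good to about 2 mm. A picture is of the moment at which its call begins. camera_model takes no time and is no camera call.
- order.close_job(): hands the job in, once; it reports no verdict.
The state is a dict: "time": time; "joint_positions": joint angles; "qvel": joint speeds; "joint_torque": joint torques, N m; "tool_pos": TCP position; "ee_rot": TCP orientation; "wrist_force": force on the tool from outside, world axes, zero at the start; "wrist_torque": the same for the moment, N m; "width": finger opening in m.
Only numpy, scipy, OpenCV 4.12 (cv2) and the standard library are available. Lean on these libraries where they do the work, as an engineer would, in place of code of your own. Each camera call takes 0.05 s, during which the arm holds its last target. There are 200 camera calls.

## Working session

There is one attempt and no reset: what is moved stays moved. The work goes in short steps, Python scripts to look and compute and a tool call to move; the robot and the scene stay as the last step left them, time stands still between calls to the robot, and variables do not carry over. Pictures are saved under pics/ and viewed, about 8 in all and at most 12, crops included, and the job is handed in when it is done.

Besides the shell and the picture viewer there is one more tool, called after "Request:" as name(argument=value, ...) on one line, values as JSON. move_arm: Moves the arm, as the interface text tells. Its arguments: {"type":"object","properties":{"targets":{"type":"array"}},"required":["targets"]}

```bash
mkdir -p pics; cat > h.py <<'E'
import numpy as np,cv2
from scipy.spatial.transform import Rotation as R
from bench import status,viewer,order,robot
def cam(n):
    m=viewer.camera_model(n); a=np.array(m["attitude"],float)
    Rm=a if a.shape==(3,3) else (R.from_euler('xyz',a).as_matrix() if a.size==3 else R.from_quat(a).as_matrix())
    return np.array(m["K"],float),np.array(m["D"],float),np.array(m["xyz"],float),Rm@np.diag([1,-1,-1])
def ray(n,uv):
    K,D,c,Rm=cam(n); p=cv2.undistortPoints(np.array([[uv]],float),K,D)[0,0]
    d=Rm@np.array([p[0],p[1],1]); return c,d/np.linalg.norm(d)
def atz(n,uv,z):
    c,d=ray(n,uv); return c+d*(z-c[2])/d[2]
def tri(a,b):
    c1,d1=ray("top",a);c2,d2=ray("side",b)
    s=np.linalg.lstsq(np.c_[d1,-d2],c2-c1,rcond=None)[0]
    p,q=c1+s[0]*d1,c2+s[1]*d2; return (p+q)/2,np.linalg.norm(p-q)
def proj(n,P):
    K,D,c,Rm=cam(n); P=np.atleast_2d(P)
    return cv2.projectPoints((P-c)@Rm,np.zeros(3),np.zeros(3),K,D)[0][:,0]
def snap(n,f,crop=None,s=1):
    im=viewer.snapshot(n)[:,:,::-1].copy(); cv2.imwrite(f"pics/raw_{f}.png",im)
    if crop: x,y,w,h=crop; im=im[y:y+h,x:x+w]
    cv2.imwrite(f"pics/{f}.png",cv2.resize(im,None,fx=s,fy=s,interpolation=cv2.INTER_CUBIC)); return im
E
python3 - <<'E'
from h import *
for n in("top","side"): print(viewer.camera_model(n)); snap(n,n+"0",s=1.25)
print(status.get_obs(),robot.grasp_offset)
E
```

```text
{'K': array([[486.44392406,   0.        , 323.46767056],
       [  0.        , 486.44392406, 193.25755237],
       [  0.        ,   0.        ,   1.        ]]), 'D': array([-0.00168222,  0.        ,  0.        ,  0.        ,  0.        ]), 'xyz': array([0.45222838, 0.0066502 , 1.12482352]), 'attitude': array([ 0.16815132,  0.0175533 , -1.56051972])}
{'K': array([[475.48872909,   0.        , 317.25269591],
       [  0.        , 475.48872909, 202.14779846],
       [  0.        ,   0.        ,   1.        ]]), 'D': array([-0.05158901,  0.        ,  0.        ,  0.        ,  0.        ]), 'xyz': array([ 0.57639567, -1.01232635,  0.86623847]), 'attitude': array([ 0.92992385,  0.02370892, -0.07741854])}
{'time': 0.1, 'joint_positions': array([ 1.03589231e+00,  8.78791433e-02,  1.37207505e+00,  9.49325394e-06,
        1.68360704e+00, -1.03109560e-01]), 'qvel': array([-0.00077113, -0.00152652, -0.00432237,  0.00052728,  0.00074324,
       -0.00121503]), 'joint_torque': array([ 1.99107417e-03, -3.41253662e+01, -3.03301048e+01,  7.19240913e-02,
        3.04007228e-02, -9.73984038e-05]), 'tool_pos': array([0.22993132, 0.49909375, 0.20443654]), 'ee_rot': array([-3.13963550e+00, -2.12004682e-04,  2.70979905e+00]), 'wrist_force': array([-1.17688077, -0.1570287 , -0.14061326]), 'wrist_torque': array([-0.01853682, -0.00113211, -0.05207965]), 'width': 0.09409607166713192} 0.0188
```

View pics/top0.png

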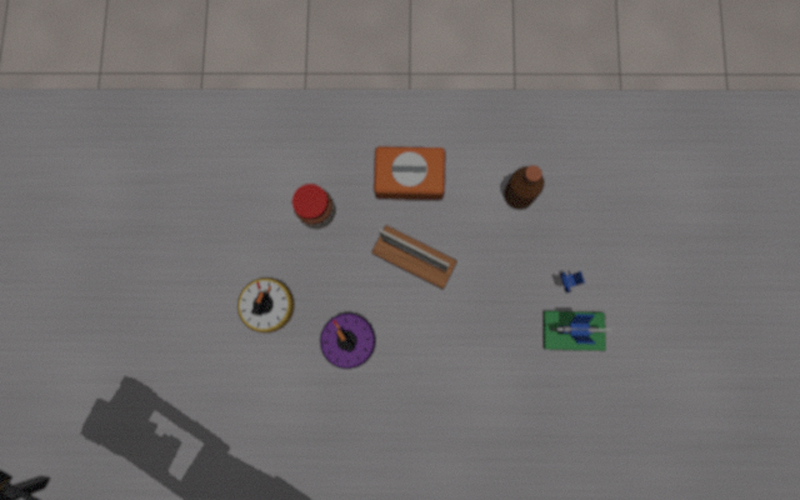

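View pics/side0.png

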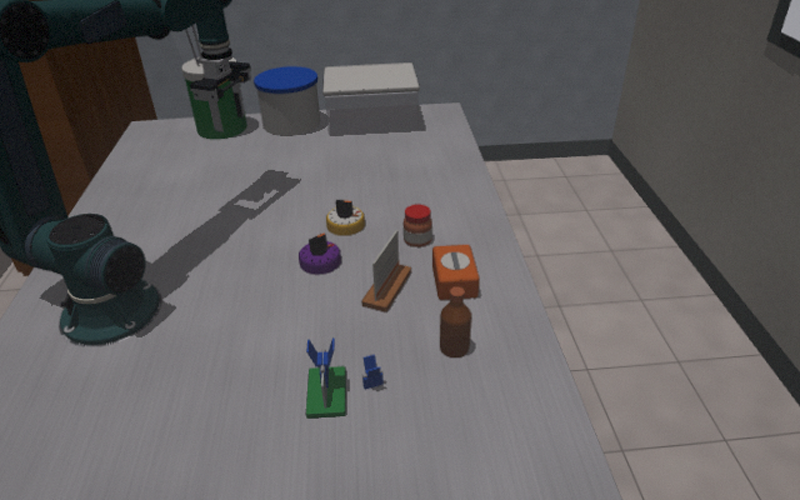

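Timer candidates: the one with a yellow drum and white face at top (265,305), and a purple one at (348,340). The yellow and white one fits the description. Clip candidates: the large one on the green rail at (580,328), and a small one lying at (570,280). The larger, on the rail, is the one meant. I'll confirm both in an enlarged composite.

```bash
python3 - <<'E'
from h import *
t=cv2.imread("pics/raw_top0.png");s=cv2.imread("pics/raw_side0.png")
c=lambda im,x,y:cv2.resize(im[y:y+60,x:x+80],None,fx=5,fy=5,interpolation=cv2.INTER_CUBIC)
cv2.imwrite("pics/comp.png",cv2.convertScaleAbs(np.vstack([np.hstack([c(t,172,214),c(t,422,232)]),np.hstack([c(t,291,174),c(s,230,268)])]),alpha=1.5))
E
```

```text
(no output)
```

View pics/comp.png

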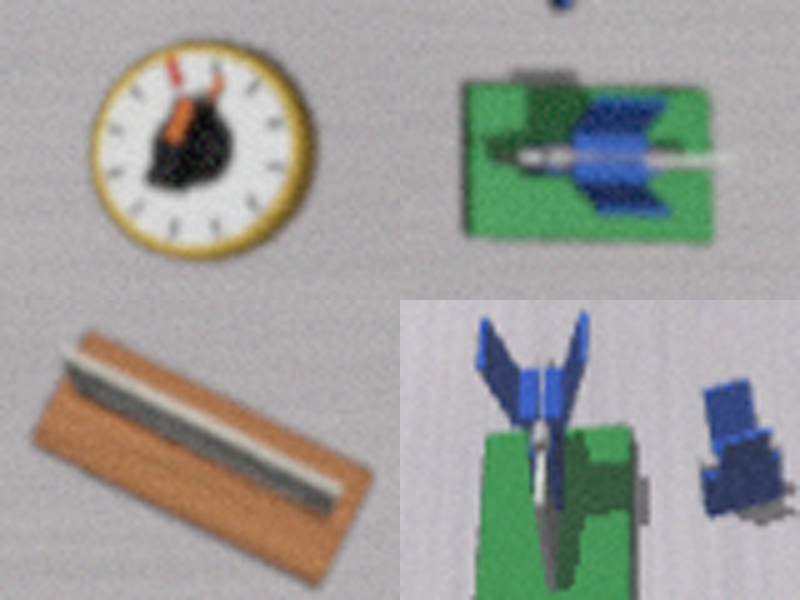

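The crop confirms it: white face with a red tick at (174,72), pointer foot at (216,85), and the orange line on the bar from (172,140) to (184,100). The large clip sits astride the rail plate, whose top edge runs (520,158)–(735,158). The card's top edge runs from (66,349) to (341,491).

```bash
python3 - <<'E'
from h import *
q=lambda x,y,o:((x+.5)/5-.5+o[0],(y+.5)/5-.5+o[1])
T=(172,214);L=(422,232);C=(291,174);S=(230,268)
pr=lambda n,v:print(n,np.round(v,4))
c=atz("top",q(198,147,T),.03);r=atz("top",q(174,72,T),.03);p=atz("top",q(216,85,T),.034)
l0=atz("top",q(172,142,T),.073);l1=atz("top",q(185,99,T),.073)
ang=lambda d:np.degrees(np.arctan2(d[1],d[0]))
for n,v in(("c",c),("red",r),("ptr",p),("l0",l0),("l1",l1)):pr(n,v)
print("red",ang(r-c),np.linalg.norm(r-c),"ptr",ang(p-c),"line",ang(l1-l0))
a=atz("top",q(120,158,L),.075);b=atz("top",q(335,158,L),.075);pr("rail",[a,b]);print(ang(b-a),np.linalg.norm(b-a),(a+b)/2)
fc=[atz("top",q(x,y,L),.015) for x,y in((68,80),(308,88),(312,240),(66,237))];pr("foot",fc);print(np.mean(fc,0))
a=atz("top",q(66,49,C),.12);b=atz("top",q(341,191,C),.12);pr("card",[a,b]);print(ang(b-a),np.linalg.norm(b-a),(a+b)/2)
# foot of card corners z=.018 (left-bottom visible)
fc=[atz("top",q(x,y,C),.018) for x,y in((90,30),(372,174),(320,282),(35,136))];pr("cfoot",fc);print(np.mean(fc,0),ang(fc[1]-fc[0]))
# clip: lever tips in top: outer corners
for z in(.115,):
  pr("lev",[atz("top",q(x,y,L),z) for x,y in((266,100),(272,216))])
  pr("levL",[atz("top",q(x,y,L),z) for x,y in((205,98),(200,212))])
E
```

```text
c [0.5224 0.2797 0.03  ]
red [0.5561 0.2922 0.03  ]
ptr [0.55   0.2719 0.034 ]
l0 [0.5217 0.2803 0.073 ]
l1 [0.5403 0.2756 0.073 ]
red 20.435628474438598 0.03603834097944271 ptr -15.70494982211085 line -14.20361460229026
rail [[ 0.4812 -0.2346  0.075 ]
 [ 0.4821 -0.3256  0.075 ]]
-89.44481283520747 0.0910201717884147 [ 0.48163317 -0.28010655  0.075     ]
foot [[ 0.5176 -0.2261  0.015 ]
 [ 0.515  -0.3339  0.015 ]
 [ 0.4474 -0.3327  0.015 ]
 [ 0.4476 -0.2232  0.015 ]]
[ 0.48187727 -0.27897153  0.015     ]
card [[ 0.6434  0.0677  0.12  ]
 [ 0.5841 -0.0478  0.12  ]]
-117.18177200164541 0.12982781191927542 [0.61372052 0.00990535 0.12      ]
cfoot [[ 0.6718  0.0628  0.018 ]
 [ 0.6054 -0.0676  0.018 ]
 [ 0.5556 -0.0437  0.018 ]
 [ 0.6219  0.0874  0.018 ]]
[0.61368434 0.00974156 0.018     ] -116.983235583979
lev [[ 0.5043 -0.2859  0.115 ]
 [ 0.4573 -0.2863  0.115 ]]
levL [[ 0.5048 -0.261   0.115 ]
 [ 0.4586 -0.2572  0.115 ]]
```

```bash
cat >> h.py <<'E'
def plan(pos,yawdeg):
    o=status.get_obs(); A=R.from_euler('xyz',o["ee_rot"]); B=R.from_euler('xyz',[np.pi,0,np.radians(yawdeg)])
    print("t",round(float(o["time"]),2),"pos",np.round(o["tool_pos"],4),"rpy deg",np.round(np.degrees(o["ee_rot"]),1),"w",round(float(o["width"]),4),"F",np.round(o["wrist_force"],1))
    print("shift mm",np.round(A.inv().apply(np.array(pos)-o["tool_pos"])*1000,1),"turn deg",np.round((A.inv()*B).as_rotvec(degrees=True),1))
E
python3 - <<'E'
from h import *
plan([.5223,.280,.14],165); plan([.5223,.28,.041],165)
for n,uv,z in(("purple knob",(278,270),.073),("jar",(249,161),.085),("bottle top",(426,139),.15),("bottle base",(416,158),.03)):print(n,atz("top",uv,z))
t=lambda x,y:((x+.5)/5-.5+172,(y+.5)/5-.5+214)
d=atz("top",t(174,72),.03)-atz("top",t(225,228),.03);print(np.degrees(np.arctan2(d[1],d[0])))
E
```

```text
t 0.1 pos [0.2299 0.4991 0.2044] rpy deg [-179.9   -0.   155.3] w 0.0941 F [-1.2 -0.2 -0.1]
shift mm [-357.2  -76.5   64.5] turn deg [-0.1 -0.  -9.7]
t 0.1 pos [0.2299 0.4991 0.2044] rpy deg [-179.9   -0.   155.3] w 0.0941 F [-1.2 -0.2 -0.1]
shift mm [-357.3  -76.3  163.5] turn deg [-0.1 -0.  -9.7]
purple knob [0.4633352  0.12254732 0.073     ]
jar [0.69933538 0.19126095 0.085     ]
bottle top [ 0.73270577 -0.1850751   0.15      ]
bottle base [ 0.72184486 -0.18458949  0.03      ]
20.785385331689092
```

Request:
move_arm(targets=[[[-60,-13,10],[0,0,-2],0],[[-120,-26,20],[0,0,-4],0],[[-180,-39,30],[0,0,-6],0],[[-240,-52,40],[0,0,-8],0],[[-300,-64,50],[0,0,-9.7],0],[[-357,-76,64],[0,0,-9.7],0],[[-357,-76,64],[0,0,-9.7],0],[[-357,-76,64],[0,0,-9.7],0],[[-357,-76,64],[0,0,-9.7],0]])

```text
time: 1.23
tool_pos: [0.5218, 0.2822, 0.142]
ee_rot: [3.141, 0.0, 2.881]
wrist_force: [-0.4, -0.3, -0.1]
width: 0.0474
```

```bash
python3 - <<'E'
from h import *
plan([.5223,.280,.042],165)
E
```

```text
t 1.23 pos [0.5218 0.2822 0.142 ] rpy deg [180.    0.  165.1] w 0.0474 F [-0.4 -0.3 -0.1]
shift mm [ -1.1  -2.1 100. ] turn deg [0.  0.  0.1]
```

Request:
move_arm(targets=[[[-1,-2,40],[0,0,0],0],[[-1,-2,75],[0,0,0],0],[[-1,-2,100],[0,0,0],0],[[-1,-2,100],[0,0,0],0],[[-1,-2,100],[0,0,0],0],[[-1,-2,100],[0,0,0],-1],[[-1,-2,100],[0,0,0],-1],[[-1,-2,100],[0,0,0],-1],[[-1,-2,100],[0,0,0],-1],[[-1,-2,100],[0,0,0],-1]])

```text
time: 2.48
tool_pos: [0.5243, 0.2828, 0.0422]
ee_rot: [3.133, 0.001, 2.88]
wrist_force: [2.6, 8.9, -3.3]
width: 0.0118
```

```bash
python3 - <<'E'
from h import *
plan([.5223,.280,.042],200.6)
E
```

```text
t 2.48 pos [0.5243 0.2828 0.0422] rpy deg [1.795e+02 1.000e-01 1.650e+02] w 0.0118 F [ 2.6  8.9 -3.3]
shift mm [ 1.2 -3.2  0.2] turn deg [  0.5   0.2 -35.6]
```

Request:
move_arm(targets=[[[0,3,0],[0,0,0],-1],[[0,3,0],[0,0,-4],-1],[[0,3,0],[0,0,-8],-1],[[0,3,0],[0,0,-12],-1],[[0,3,0],[0,0,-16],-1],[[0,3,0],[0,0,-20],-1],[[0,3,0],[0,0,-24],-1],[[0,3,0],[0,0,-28],-1],[[0,3,0],[0,0,-32],-1],[[0,3,0],[0,0,-35.5],-1],[[0,3,0],[0,0,-35.5],-1],[[0,3,0],[0,0,-35.5],-1]])

```text
time: 3.98
tool_pos: [0.5243, 0.2836, 0.0422]
ee_rot: [3.139, 0.003, -2.785]
wrist_force: [0.9, 5.8, 0.7]
width: 0.0116
```

```bash
python3 - <<'E'
from h import *
plan([.5243,.2828,.042],200.6)
E
```

```text
t 3.98 pos [0.5243 0.2836 0.0422] rpy deg [ 179.8    0.2 -159.6] w 0.0116 F [0.9 5.8 0.7]
shift mm [ 0.3 -0.8  0.2] turn deg [ 0.2  0.2 -0.2]
```

Request:
move_arm(targets=[[[0,1,0],[0,0,0],0],[[0,1,0],[0,0,0],0],[[0,1,0],[0,0,0],0],[[0,1,0],[0,0,0],0],[[0,1,-50],[0,0,0],0],[[0,1,-110],[0,0,0],0],[[0,-60,-130],[0,0,0],0],[[0,-120,-150],[0,0,0],0],[[0,-180,-150],[0,0,0],0],[[0,-200,-150],[0,0,0],0],[[0,-200,-150],[0,0,0],0]])

```text
time: 5.35
tool_pos: [0.5937, 0.0935, 0.1909]
ee_rot: [3.141, -0.001, -2.787]
wrist_force: [-1.1, 0.0, 0.9]
width: 0.0471
```

```bash
python3 - <<'E'
from h import *
snap("top","dial",(182,219,64,48),10)
plan([.4815,-.272,.20],90)
E
```

```text
t 5.4 pos [0.5934 0.0949 0.191 ] rpy deg [ 179.9   -0.  -159.6] w 0.0471 F [ 0.1 -0.3 -0.2]
shift mm [ 232.9 -304.8   -9.3] turn deg [ 0.000e+00 -1.000e-01  1.104e+02]
```

View pics/dial.png

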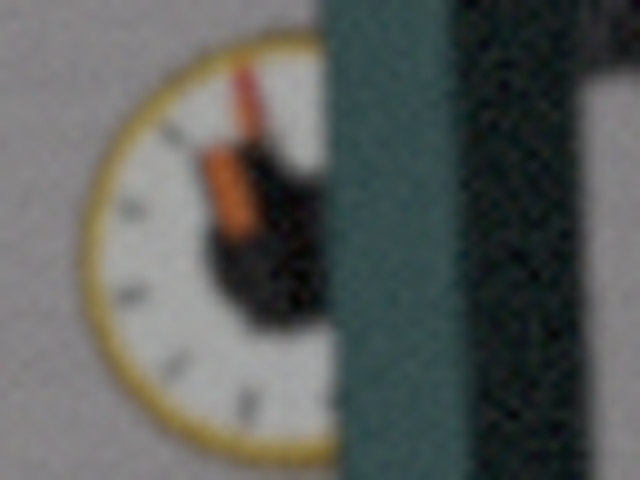

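The orange pointer at (262,130) lies on the red tick at (245,80), in line with the face centre to within about 2°. Next is the clip.

Request:
move_arm(targets=[[[20,-25,-9],[0,0,9],0],[[40,-51,-9],[0,0,18],0],[[60,-76,-9],[0,0,28],0],[[80,-102,-9],[0,0,37],0],[[97,-127,-9],[0,0,46],0],[[117,-152,-9],[0,0,55],0.2],[[136,-178,-9],[0,0,64],0.4],[[155,-203,-9],[0,0,74],0.7],[[175,-229,-9],[0,0,83],1],[[194,-254,-9],[0,0,92],1],[[214,-280,-9],[0,0,101],1],[[233,-305,-9],[0,0,110],1],[[233,-305,-9],[0,0,110.4],1],[[233,-305,-9],[0,0,110.4],1],[[233,-305,-9],[0,0,110.4],1]])

```text
time: 7.28
tool_pos: [0.4827, -0.2712, 0.2005]
ee_rot: [3.141, -0.001, 1.575]
wrist_force: [0.6, 0.7, 0.2]
width: 0.0943
```

```bash
python3 - <<'E'
from h import *
plan([.4815,-.272,.092],90.5)
snap("side","s1",(220,190,100,140),4)
E
```

```text
t 7.28 pos [ 0.4827 -0.2712  0.2005] rpy deg [180.   -0.   90.2] w 0.0943 F [0.6 0.7 0.2]
shift mm [ -0.9  -1.3 108.5] turn deg [ 0.  -0.  -0.3]
```

View pics/s1.png

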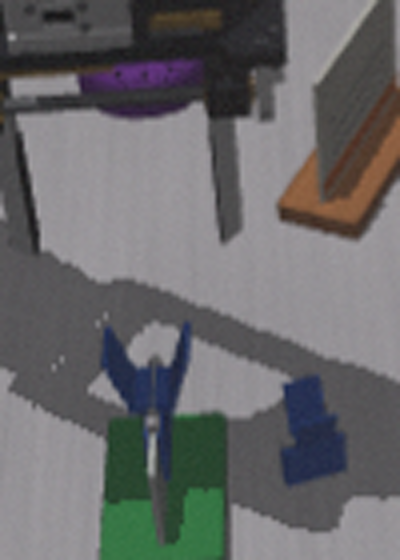

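The fingers straddle the clip: fingertips at (30,250) and (232,240), levers below at (105,325) and (187,325). I'll descend and squeeze.

Request:
move_arm(targets=[[[0,0,40],[0,0,0],1],[[0,0,80],[0,0,0],1],[[0,0,108],[0,0,-0.3],1],[[0,0,108],[0,0,-0.3],1],[[0,0,108],[0,0,-0.3],0.2],[[0,0,108],[0,0,-0.3],0],[[0,0,108],[0,0,-0.3],-0.2],[[0,0,108],[0,0,-0.3],-0.4],[[0,0,108],[0,0,-0.3],-0.6],[[0,0,108],[0,0,-0.3],-1],[[0,0,108],[0,0,-0.3],-1],[[0,0,108],[0,0,-0.3],-1],[[0,0,108],[0,0,-0.3],-1]])

```text
time: 8.95
tool_pos: [0.4842, -0.2737, 0.097]
ee_rot: [3.135, 0.003, 1.577]
wrist_force: [-1.8, 1.2, 11.8]
width: 0.0215
```

```bash
python3 - <<'E'
from h import *
plan([.4815,-.272,.092],90.5)
snap("side","s2",(230,230,80,100),6)
E
```

```text
t 8.95 pos [ 0.4842 -0.2737  0.097 ] rpy deg [179.6   0.2  90.4] w 0.0215 F [-1.8  1.2 11.8]
shift mm [ 1.8 -2.8  5. ] turn deg [ 0.4  0.2 -0.1]
```

View pics/s2.png

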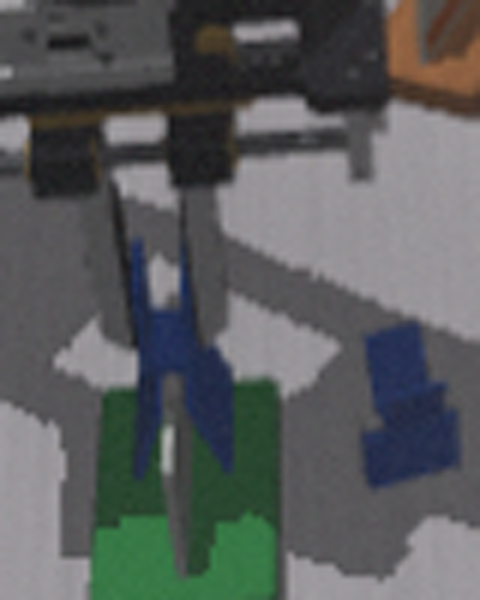

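The clip is squeezed to its stop (width 21.5 mm) with the jaws spread either side of the plate. Lifting.

Request:
move_arm(targets=[[[0,0,-10],[0,0,0],-1],[[0,0,-25],[0,0,0],-1],[[0,0,-45],[0,0,0],-1],[[0,0,-70],[0,0,0],-1],[[0,0,-95],[0,0,0],-1],[[0,0,-115],[0,0,0],-1],[[0,0,-115],[0,0,0],-1],[[0,0,-115],[0,0,0],-1],[[0,0,-115],[0,0,0],-1]])

```text
time: 10.12
tool_pos: [0.4815, -0.2724, 0.2059]
ee_rot: [-3.139, -0.002, 1.577]
wrist_force: [-0.4, -0.5, -1.0]
width: 0.022
```

```bash
python3 - <<'E'
from h import *
plan([.615,.012,.207],62.8)
snap("side","s3",(230,180,80,100),6)
E
```

```text
t 10.12 pos [ 0.4815 -0.2724  0.2059] rpy deg [-1.799e+02 -1.000e-01  9.040e+01] w 0.022 F [-0.4 -0.5 -1. ]
shift mm [283.6 135.3  -0.9] turn deg [-0.1 -0.1 27.6]
```

View pics/s3.png

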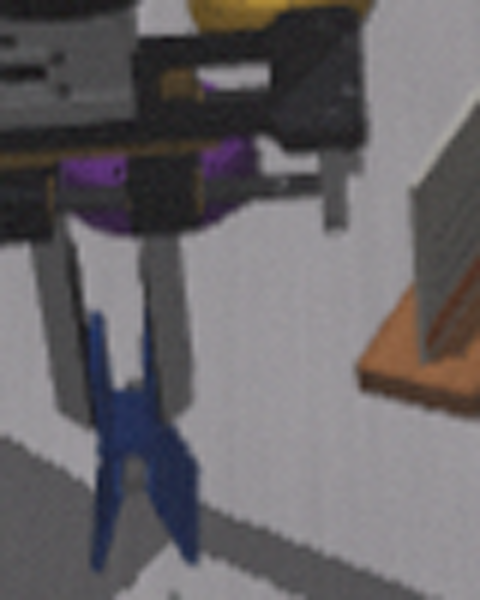

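The clip came off open, with the pivot at (135,475) and the near jaw corners at (98,572) and (195,563). I'll check its offset from the TCP.

```bash
python3 - <<'E'
from h import *
def aty(uv,y):
    c,d=ray("side",uv); return c+d*(y-c[1])/d[1]
q=lambda x,y:((x+.5)/6-.5+230,(y+.5)/6-.5+180)
for n,p,y in(("tipL",(98,572),-.296),("tipR",(195,563),-.296),("pin",(135,475),-.297),("fingerL",(72,420),-.280),("fingerR",(172,420),-.280),("levtopL",(97,313),-.286)):
    print(n,np.round(aty(q(*p),y)-[.4815,-.2724,.2059],4))
E
```

```text
tipL [-0.0165 -0.0236 -0.0524]
tipR [ 0.0175 -0.0236 -0.0514]
pin [ 0.0014 -0.0246 -0.0067]
fingerL [-0.0194 -0.0076  0.005 ]
fingerR [ 0.0144 -0.0076  0.0018]
levtopL [-0.0047 -0.0136  0.0566]
```

Request:
move_arm(targets=[[[28,13,-8],[0,0,2],-1],[[56,27,-16],[0,0,5],-1],[[95,45,-20],[0,0,9],-1],[[134,63,-20],[0,0,13],-1],[[173,82,-20],[0,0,17],-1],[[212,100,-20],[0,0,21],-1],[[250,118,-20],[0,0,25],-1],[[275,130,-20],[0,0,27.5],-1],[[284,136,-20],[0,0,27.5],-1],[[284,136,-20],[0,0,27.5],-1],[[284,136,-20],[0,0,27.5],-1],[[284,136,-20],[0,0,27.5],-1]])

```text
time: 11.68
tool_pos: [0.616, 0.011, 0.2276]
ee_rot: [3.141, 0.0, 1.096]
wrist_force: [1.1, -0.3, -0.3]
width: 0.0217
```

```bash
python3 - <<'E'
from h import *
plan([.616,.0125,.157],62.9)
snap("side","s4",(275,130,80,100),6)
E
```

```text
t 11.68 pos [0.616  0.011  0.2276] rpy deg [180.    0.   62.8] w 0.0217 F [ 1.1 -0.3 -0.3]
shift mm [ 1.4 -0.7 70.6] turn deg [ 0.   0.  -0.1]
```

View pics/s4.png

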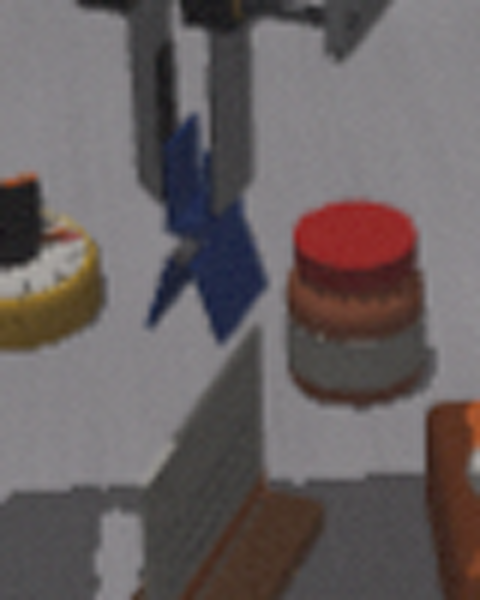

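```bash
python3 - <<'E'
from h import *
from scipy.optimize import least_squares
q=lambda x,y:np.array(((x+.5)/6-.5+275,(y+.5)/6-.5+130))
u=np.array([np.cos(np.radians(62.9)),np.sin(np.radians(62.9)),0]);n=np.array([u[1],-u[0],0])
T=np.array([.616,.011,.2276])
# unknown n_left,n_right,w,z (rel TCP)
def pts(p): return np.array([T+p[0]*n+(p[2]-.025)*u+[0,0,p[3]],T+p[1]*n+(p[2]-.025)*u+[0,0,p[3]],T+p[1]*n+(p[2]+.025)*u+[0,0,p[3]]])
obs=np.array([q(150,327),q(220,343),q(266,285)])
r=least_squares(lambda p:(proj("side",pts(p))-obs).ravel(),[-.017,.017,0,-.057])
print("nL nR w z",np.round(r.x,4),np.round(r.fun,2))
a=atz("side",q(146,481),.12);b=atz("side",q(260,325),.12);print(a,b,np.linalg.norm(a-b),(a+b)/2,np.degrees(np.arctan2(*(b-a)[1::-1])))
print("card mid rel TCP n,w:",((a+b)/2-T)@n,((a+b)/2-T)@u)
# full-picture: predicted card from top estimate
for c in((.6137,.0099,.12),(.616,.0125,.12)):
  print(((proj("side",np.array([np.array(c)-.065*u,np.array(c)+.065*u]))-[275,130])*6).round(0))
E
```

```text
nL nR w z [-0.03    0.0045  0.0334 -0.0781] [-0.02  0.09  0.21  0.05 -0.2  -0.14]
[ 0.58665495 -0.04071093  0.12      ] [0.64457078 0.07153848 0.12      ] 0.126309830758297 [0.61561286 0.01541378 0.12      ] 62.70822633649175
card mid rel TCP n,w: -0.002355306485405544 0.003752842690866584
[[138. 489.]
 [255. 327.]]
[[143. 485.]
 [260. 324.]]
```

```bash
python3 - <<'E'
from h import *
from scipy.optimize import least_squares
q=lambda x,y:np.array(((x+.5)/6-.5+275,(y+.5)/6-.5+130))
u=np.array([np.cos(np.radians(62.9)),np.sin(np.radians(62.9)),0]);n=np.array([u[1],-u[0],0])
T=np.array([.616,.011,.2276])
def pts(p,w): return np.array([T+p[0]*n+(w-.025)*u+[0,0,p[2]],T+p[1]*n+(w-.025)*u+[0,0,p[2]],T+p[1]*n+(w+.025)*u+[0,0,p[2]]])
obs=np.array([q(150,327),q(220,343),q(266,285)])
for w in(-.005,0,.005,.01,.015):
  r=least_squares(lambda p:(proj("side",pts(p,w))-obs).ravel(),[-.017,.017,-.057]);print(w,np.round(r.x,4),np.round(r.fun,1))
# finger tips near-bottom corners as bias check: predicted TCP-level points
print(((proj("side",np.array([T-.011*n-.008*u,T+.011*n-.008*u,T-.024*n-.008*u,T+.024*n-.008*u]))-[275,130])*6).round(0))
E
```

```text
-0.005 [-0.0112  0.0216 -0.0492] [-0.1  0.2  0.1  0.2 -0.  -0.4]
0 [-0.0137  0.0194 -0.053 ] [-0.   0.2  0.1  0.2 -0.1 -0.4]
0.005 [-0.0161  0.0171 -0.0567] [-0.   0.2  0.1  0.1 -0.1 -0.3]
0.01 [-0.0185  0.0149 -0.0605] [-0.   0.2  0.1  0.1 -0.1 -0.3]
0.015 [-0.021   0.0127 -0.0642] [-0.   0.2  0.1  0.1 -0.1 -0.3]
[[164. 202.]
 [212. 212.]
 [136. 196.]
 [240. 218.]]
```

Request:
move_arm(targets=[[[2,-1.5,10],[0,0,0],-1],[[2,-1.5,22],[0,0,0],-1],[[2,-1.5,34],[0,0,0],-1],[[2,-1.5,46],[0,0,0],-1],[[2,-1.5,56],[0,0,0],-1],[[2,-1.5,64],[0,0,0],-1],[[2,-1.5,70],[0,0,0],-1],[[2,-1.5,70],[0,0,0],-1],[[2,-1.5,70],[0,0,0],-1],[[2,-1.5,70],[0,0,0],-1]])

```text
time: 12.98
tool_pos: [0.6162, 0.0145, 0.1581]
ee_rot: [3.141, -0.001, 1.097]
wrist_force: [0.5, -0.5, 0.1]
width: 0.0215
```

```bash
python3 - <<'E'
from h import *
plan([.6155,.013,.157],62.9)
snap("side","s5",(280,170,72,72),8)
E
```

```text
t 12.97 pos [0.6162 0.0145 0.1581] rpy deg [179.9  -0.   62.9] w 0.0215 F [ 0.5 -0.5  0.1]
shift mm [-1.6  0.1  1.1] turn deg [ 0.1 -0.  -0. ]
```

View pics/s5.png

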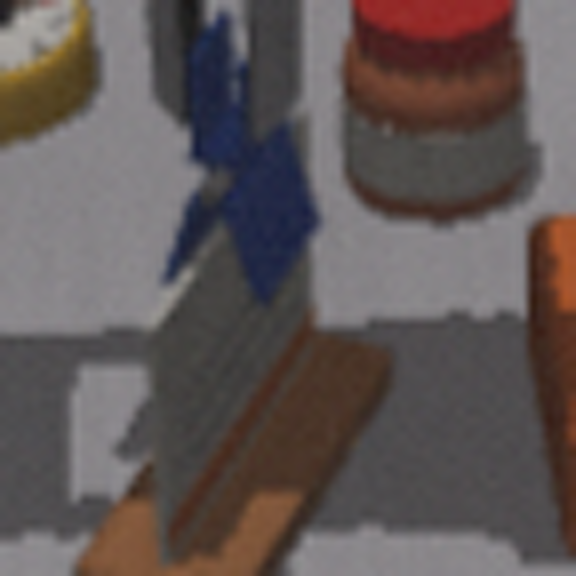

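The clip is astride the card: the left jaw (170,275) is behind it, the right jaw (near corner at (265,302)) in front, and the wrist force is about zero. I'll lower it 3 mm more for depth margin and check once more.

Request:
move_arm(targets=[[[-1,0,2],[0,0,0],-1],[[-1,0,3],[0,0,0],-1],[[-1,0,3],[0,0,0],-1],[[-1,0,3],[0,0,0],-1],[[-1,0,3],[0,0,0],-1],[[-1,0,3],[0,0,0],-1]])

```text
time: 13.78
tool_pos: [0.6154, 0.0137, 0.1545]
ee_rot: [3.142, -0.0, 1.097]
wrist_force: [0.3, 0.3, -0.1]
width: 0.0214
```

```bash
python3 - <<'E'
from h import *
plan([.6155,.013,.154],62.9)
im=snap("side","s6"); t=viewer.snapshot("top")[:,:,::-1]
c=lambda im,x,y:cv2.resize(im[y:y+72,x:x+50],None,fx=8,fy=8,interpolation=cv2.INTER_CUBIC)
cv2.imwrite("pics/fin.png",np.hstack([c(im,285,160),c(t,187,205)]))
E
```

```text
t 13.78 pos [0.6154 0.0137 0.1545] rpy deg [180.   -0.   62.9] w 0.0214 F [ 0.3  0.3 -0.1]
shift mm [-0.6  0.4  0.5] turn deg [ 0. -0. -0.]
```

View pics/fin.png

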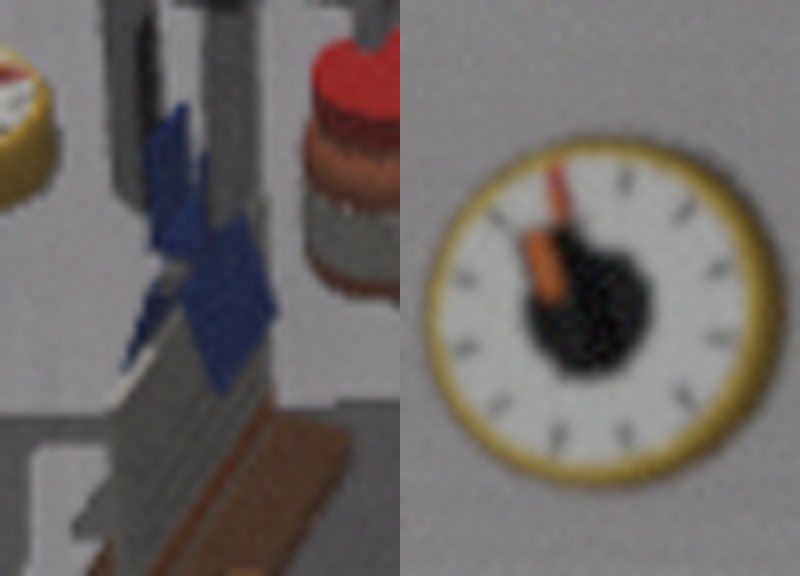

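The final picture shows the pointer (570,215) on the red tick (557,180), and the clip open astride the card with a clear gap on each side. Handing in.

```bash
python3 -c "
from h import *
print(order.close_job())"
```

```text
the job is handed in; nothing more can be done
None
```

The job is handed in, at 13.8 s of the 53 s allowed. `close_job` gives no verdict, so what follows rests on my own checks.

- **Dial:** I turned the yellow and white timer's knob about 35° counter-clockwise, then let go. The last top picture shows its pointer in line with the red zero tick, to about 2° by eye.
- **Clip:** I squeezed the large blue clip to its stop (finger width 21.4 mm) and lifted it off the rail. I am holding it open astride the middle of the card, one jaw on each side. The wrist force is about 0.3 N, so there is no sign of touching the card.
- **Bystanders:** The arm went nowhere near the bottle, jar or tissue box. I did not re-measure where they stand.

Two checks were loose or disagreed:

- **Clip depth:** The clip's height in the fingers is known only to about 4 mm. The grasp data put the jaw tips 61 mm below the TCP and the pictures 53 to 57 mm. That puts the tips about 18 to 27 mm below the card's top edge, inside the 8 to 50 mm limit.
- **Top camera:** It read about 2 to 3 mm off in x and y compared with where the fingers met the dial. I allowed for that at the card, and the side camera agreed with the corrected position.

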